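# Tip a test weight over a rocker chute and press it home in the V-block

## Task

Slide the steel weight off the loading ledge along the white tray, far enough that its own weight tips the tray and it slides down to the load-cell station and the tray swings back level. Then push the weight gently along the station until it is fully home in the brass V-block, bearing on both flanks with the red plunger pushed in, and leave it standing there. Only push it: do not lift it, squeeze it hard or topple it, do not press on the tray, and leave the small things round the stand where they are.

Things in the scene. Friction and masses are not known exactly. Their poses are not given: they have to be found in the camera images.
- stand: Stand fixed to the bench: in a line along its own +y the loading ledge, the pivoting tray and the load-cell station. Origin: underside of its blue base plate (90 x 430 x 10 mm), below the tray's pivot. Own z up, own x across the line.
- pivot (a point): Point on the tray's floor, in the middle of its width, straight above its hinge (95 mm above the stand's origin). Axes as the stand's. The hinge axle lies 15 mm lower, along own x.
- tray (a joint): Tip angle of the tray, 0 = level (its rest position), 0.38 rad = fully tipped, its +y end down at the station. The dark counterweight bar under its -y end brings it back level when nothing is on it; the weight tips it when its centre is some 5 to 20 mm past the pivot (differs from time to time).
- chute: The tray itself: white slippery floor 150 mm long (75 mm each side of the pivot), between two red rims 48 mm apart inside and 8 mm high; level with the ledge when at rest. Origin on the hinge axis, 15 mm below the floor's middle.
- weight_mid (a point): Centre (half-way up) of the steel weight: light-grey calibration weight with a round body 40 mm in diameter, about 42 mm high, and a small knob on top; 55 mm high in all; 0.32 to 0.5 kg. Stands upright on the loading ledge at the start, up to 18 mm off the line.
- weight: The same steel weight; origin at the centre of its underside, z up along it.
- seat (a point): Where point weight_mid lies when the weight is fully home in the V-block (175 mm along the line from the pivot, 27.5 mm above the station floor). Axes as the stand's: the weight is pushed home along own +y.
- flank_far: Brass flank, polished and slippery, of the V-block on the stand's +x side: upright plate 26 mm long, 30 mm high from the station floor, at 45 degrees to the line. Its origin is that of the stand.
- flank_near: Brass flank on the stand's -x side, the mirror image; the V opens toward the tray (-y). Its origin is that of the stand.
- plunger (a joint): Travel of the red spring plunger (10 mm thick, 16 mm above the station floor) at the back of the V: 0 = out, 0.004 m = pushed in by a weight that bears on both flanks, 0.007 m = its end; spring about 0.4 N.
- brass_weight_100: Small brass weight standing on the bench, 27 mm wide, 34 mm high; origin under its centre. Leave alone.
- red_cap: Red plastic cap on the bench, 29 mm wide, 18 mm high; origin under its centre. Leave alone.
- tape_black: Roll of black tape on the bench, 56 mm wide, 18 mm high; origin under its centre. Leave alone.
- flux_tin: Yellow round tin on the bench, 54 mm wide, 20 mm high; origin under its centre. Leave alone.
- ledge (a point): Centre of the loading ledge's top, 95 mm above the stand's origin: aluminium, 110 mm wide, own y -58 to +58 mm from here, axes as the stand's. Open at its -y end; two 8 mm high rails funnel it from 98 mm width (y +10) to 51 mm (y +54) before the tray.
- pad (a point): Centre of the station's grippy black rubber pad, 70 x 65 mm (own y -32 to +32 mm from here), its top 58 mm above the stand's origin, axes as the stand's. Before it (y -93 to -32) a white slippery strip, sloping down 4 mm to it, between guides 56 mm apart and 12 mm high that reach to y -29.
There are look-alikes about, which are no part of the job. Leave any pink look-alike of the weight alone.

How it is judged:
By the outcome, as a careful person would: the job done as asked, in the order asked, and still so for the second after the job is handed in, with the robot touching nothing.
It also fails if it takes over 62 s, if anything falls off the work surface, if the arm or the gripper's body presses on something with over 40 N, if the wrist force passes 120 N, or if a joint passes its speed limit or range.

## Robot

A 6-joint arm with a two-finger parallel gripper is mounted at the origin on a cart in front of the work surface, level with it; the furniture and walls round the work are solid. World frame = base frame: x ahead of the robot, y to its left, z up, the work surface at z = 0. Lengths are in m, angles in rad, forces in N, time in s.
With the tool pointing down it reaches from about 0.4 to 0.925 m from the base axis. Payload 3.4 kg.
Tool frame: the origin (TCP) lies midway between the tips of the shut fingers; the grasp point (between the pads) lies manip.grip_depth behind it (manip.grip_depth is the distance from the TCP to the grasp point, in m); z points along the fingers, y is the line along which they close (so a half turn about z gives the same grasp; the last joint's range is limited). The gripper opens to 85 mm and grips with 20 to 120 N. Pads are 22 mm wide; open, the fingers measure 114 mm over their backs; the gripper's body (76 mm by 85 mm) begins 54 mm behind the grasp point. The pads swing forward as they close: fully open they stand 13 mm farther back than shut.
Start: joints at [1.27, 0.307, 1.506, -0, 1.328, -0.073], TCP at [0.13, 0.56, 0.231] pointing down, gripper open.
Joint ranges: [-3.12, 3.12], [-1.05, 2.28], [0.14, 2.33], [-1.42, 4.57], [0.1, 2.73], [-2.68, 2.68]. Speed limits (rad/s): [2.57, 2.57, 3.14, 3.14, 3.14, 3.14].

## Interface

Orientations are given as [roll, pitch, yaw] about the fixed x, y, z axes, in that order (R = Rz(yaw) Ry(pitch) Rx(roll)).
In Python, from cell import manip gives the robot as it stands.
- The arm moves only by the shell command python3 -m creep 'ROWS' [FORCE]. ROWS is JSON, a list of rows, each an object of numbers: "rx", "ry", "rz": the turn, a rotation vector about the world's x, y, z in rad; "dx", "dy", "dz": the shift along the world's x, y, z in mm; "hand": the closure, from 0 (fully open) to 1 (shut). In form: [{"rx": .., "ry": .., "rz": .., "dx": .., "dy": .., "dz": .., "hand": ..}, ...]. A call has 1 to 10 rows; each row shifts and turns the commanded pose from where the row before left it; what a row does not reach is not made up. A row lasts 1/10 s, in which the tool goes at most 50 mm and 8.59 degrees, less where a joint would pass 70% of its speed; a pose out of reach is approached as far as the arm can. A call with a gripper value outside its range is refused whole. The fingers move at their own pace and stop on an object; FORCE is the grip in N (left out, the last holds). Time passes only in rows, so rows that do not move let the fingers close. It gives the time, the measured TCP pose, the force, the opening and the grip force at its end, in the units of the state.
- manip.get_obs(): the state, without advancing time (a new reading comes with each control period).
- manip.snapshot(name): name is "scene" or "top"; returns a dict with "image" (384x512x3 uint8, red, green, blue), "fx", "fy", "cx", "cy" (pixels), "R" (3x3) and "t" (3): a world point X has camera coordinates R X + t. Camera axes: x right, y down, z forward; pixel columns grow to the right and rows downward; lengths in m; the calibration is good to about 2 mm. A picture is of the moment at which its call begins. There is no depth.
- manip.job_done(): hands the job in; it is judged then, once.
The state is a dict: "clock": time; "joints": joint angles; "dq": joint speeds; "tau": joint torques, N m; "tcp_pos": TCP position; "tcp_rot": TCP orientation; "ft_force": force on the tool from outside, world axes, zero at the start; "torque": the same for the moment, N m; "width": finger opening in m; "grip_force": force on a finger pad.
Only numpy, scipy, OpenCV 4.12 (cv2) and the standard library are available. Lean on these libraries where they do the work, as an engineer would, in place of code of your own. Each camera call takes 0.05 s, during which the arm holds its last target. There are 200 camera calls.

## Working session

There is one attempt and no reset: what is moved stays moved. The work goes in short steps, Python scripts to look and compute and a shell command to move; the robot and the scene stay as the last step left them, time stands still between calls to the robot, and variables do not carry over. Pictures are saved under pics/ and viewed, at most 10 in all, crops included, and the job is handed in when it is done.

```bash
mkdir -p pics; ls; python3 - <<'E'
from cell import manip
import cv2,pickle
d={}
for n in("scene","top"):
    s=manip.snapshot(n); d[n]=s
    cv2.imwrite(f"pics/{n}0.png",s["image"][:,:,::-1]); print(n,s["fx"],s["cx"],s["cy"],s["R"],s["t"])
pickle.dump(d,open("s0.pkl","wb"))
o=manip.get_obs();print(o,manip.grip_depth)
E
```

```text
pics
scene 440.1791769238689 261.1930135192186 188.40961567637277 [[-0.66367927 -0.74777692 -0.0189606 ]
 [-0.37610697  0.35550481 -0.85566342]
 [ 0.64658594 -0.56075486 -0.51718528]] [0.1615951  0.37432401 0.48897845]
top 464.22825497629486 254.16909149024045 187.30578818007925 [[ 0.01106565 -0.99956973 -0.02716458]
 [-0.99412547 -0.00807218 -0.10793233]
 [ 0.10766661  0.02819934 -0.99378705]] [-0.24830007  0.50958614  0.98972088]
{'clock': 0.1, 'joints': array([ 1.26944677e+00,  3.07513892e-01,  1.50753145e+00,  1.11397095e-05,
        1.32837963e+00, -7.34835196e-02]), 'dq': array([-0.00048027, -0.00108442, -0.00501951,  0.00142376,  0.0004437 ,
       -0.00097882]), 'tau': array([-4.71371168e-04, -4.58523631e+01, -2.52608567e+01, -2.47611106e-04,
        5.71825833e-03, -1.25949640e-05]), 'tcp_pos': array([0.12972095, 0.55954908, 0.23046841]), 'tcp_rot': array([-3.13976607e+00, -1.45304519e-04,  2.91372380e+00]), 'ft_force': array([-0.05870149, -0.45691049,  0.02662512]), 'torque': array([-0.01865224, -0.02928558,  0.0489914 ]), 'grip_force': 0.0, 'width': 0.08548121978652942} 0.0187
```

View pics/scene0.png

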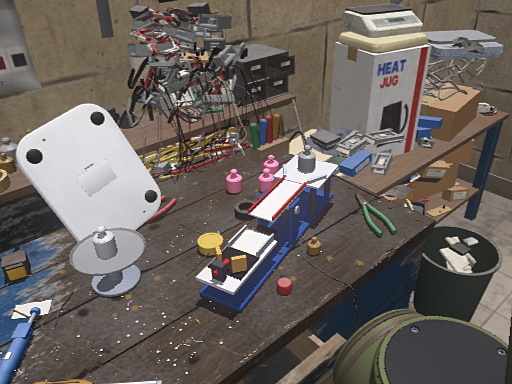

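View pics/top0.png

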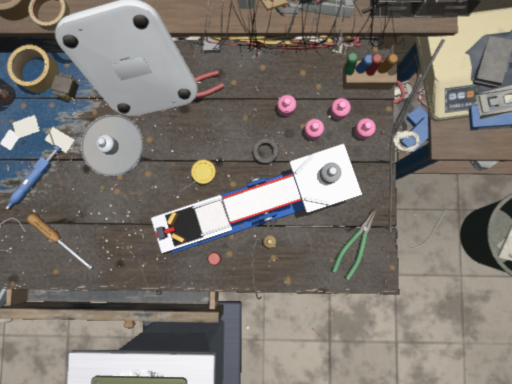

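Scene: grey weight on the ledge at top (331,173) / scene (306,160). The look-alikes are another grey weight on the round scale pan at top (105,145), and four pink ones at top (287,105), (341,108), (315,128) and (366,128). The one on the white ledge at the open end of the tray fits the description. I'll confirm it in a crop.

```bash
cat > h.py <<'E'
import numpy as np,cv2,pickle
def ray(s,uv,z):
    uv=np.atleast_2d(np.asarray(uv,float)); R,t=s["R"],s["t"]; C=-R.T@t
    d=np.c_[(uv[:,0]-s["cx"])/s["fx"],(uv[:,1]-s["cy"])/s["fy"],np.ones(len(uv))]@R
    return C+d*((z-C[2])/d[:,2])[:,None]
def proj(s,X):
    c=np.atleast_2d(X)@s["R"].T+s["t"]; return np.c_[s["fx"]*c[:,0]/c[:,2]+s["cx"],s["fy"]*c[:,1]/c[:,2]+s["cy"]]
E
python3 - <<'E'
from h import *
d=pickle.load(open("s0.pkl","rb")); s=d["top"]; im=s["image"]
cv2.imwrite("pics/c1.png",cv2.resize(im[140:260,145:370,::-1],None,fx=3.5,fy=3.5,interpolation=cv2.INTER_CUBIC))
roi=np.zeros(im.shape[:2],bool); roi[140:260,145:370]=1
h=cv2.cvtColor(im,cv2.COLOR_RGB2HSV)
red=((h[...,0]<8)|(h[...,0]>172))&(h[...,1]>130)&(h[...,2]>80)&roi
n,l,st,c=cv2.connectedComponentsWithStats(red.astype(np.uint8),connectivity=8)
for i in range(1,n):
    if st[i,4]>8: print("red",st[i],c[i])
w=((h[...,1]<30)&(h[...,2]>200)&roi).astype(np.uint8)
n,l,st,c=cv2.connectedComponentsWithStats(w)
for i in range(1,n):
    if st[i,4]>60:
        m=(l==i).astype(np.uint8);ct=max(cv2.findContours(m,0,2)[0],key=cv2.contourArea)
        r=cv2.minAreaRect(ct);b=cv2.boxPoints(r);print("white",st[i],r);print(np.round(ray(s,b,.095),4)[:,:2].tolist())
E
```

```text
red [223 174  70  25 116] [258.05172414 185.5862069 ]
red [231 199  70  24 116] [264.94827586 210.95689655]
red [164 226  11   8  51] [169.01960784 229.68627451]
white [ 290  144   72   68 2635] ((325.3500061035156, 177.5500030517578), (53.75871658325195, 57.86967849731445), 71.56504821777344)
[[0.5584, -0.3167], [0.5969, -0.4284], [0.4927, -0.4615], [0.4547, -0.3511]]
white [ 224  177   76   44 1715] ((261.3000183105469, 198.39999389648438), (23.084625244140625, 73.68106079101562), 71.56504821777344)
[[0.4797, -0.1818], [0.5284, -0.3232], [0.4839, -0.3381], [0.4355, -0.1974]]
white [ 152  196   80   57 1437] ((191.0, 223.50001525878906), (36.36619567871094, 74.31352233886719), 71.56504821777344)
[[0.4399, -0.0347], [0.489, -0.1772], [0.4195, -0.2017], [0.3709, -0.0604]]
```

View pics/c1.png

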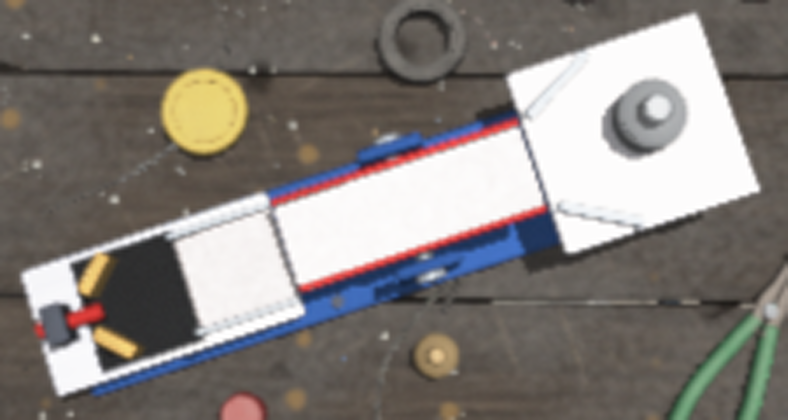

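The crop confirms it: the light-grey knobbed weight stands on the ledge, left of its open end, at top (332,171). The brass V with the red plunger is at top (172,230).

```bash
cat >> h.py <<'E'
def weight(s,a,b,c=None,zt=.15):
    "bright/dark grey body mask in column/row window; returns centroid of grey"
    im=s["image"].astype(int); m=(np.ptp(im,axis=2)<25)&(im.max(2)<190)&(im.max(2)>70)
    w=np.zeros_like(m); w[a[1]:b[1],a[0]:b[0]]=1
    n,l,st,cc=cv2.connectedComponentsWithStats((m&w).astype(np.uint8)); i=1+st[1:,4].argmax()
    return cc[i],st[i],(l==i)
E
python3 - <<'E'
from h import *
d=pickle.load(open("s0.pkl","rb")); s=d["top"]; im=s["image"]
h=cv2.cvtColor(im,cv2.COLOR_RGB2HSV)
red=((h[...,0]<8)|(h[...,0]>172))&(h[...,1]>130)&(h[...,2]>80)
n,l,st,c=cv2.connectedComponentsWithStats(red.astype(np.uint8),connectivity=8)
P=[];V=[]
for i in range(1,n):
    if st[i,4]==116:
        ys,xs=np.where(l==i);X=ray(s,np.c_[xs,ys],.101)[:,:2].astype(np.float32)
        v=cv2.fitLine(X,2,0,.01,.01).ravel();V.append(v[:2]*np.sign(v[1]));P.append(v[2:]);
        t=(X-v[2:])@V[-1];print(v,np.ptp(t),"mid",v[2:]+V[-1]*(t.max()+t.min())/2)
        P[-1]=v[2:]+V[-1]*(t.max()+t.min())/2
piv=np.mean(P,0);y=np.mean(V,0);y/=np.linalg.norm(y);x=np.array([y[1],-y[0]])
print("pivot",piv,"y",y,"x",x,"yaw",np.arctan2(x[1],x[0]),"gap",np.linalg.norm((P[0]-P[1])@x))
L=ray(s,[[325.35,177.55]],.095)[0,:2]; print("ledge ctr local",(L-piv)@x,(L-piv)@y)
S=ray(s,[[169,229.7]],.073)[0,:2]; print("plunger",(S-piv)@x,(S-piv)@y)
cc,st,m=weight(s,(300,150),(350,195)); print(cc,st)
for z in(.116,.137):
    W=ray(s,[cc],z)[0,:2];print("w",z,W,(W-piv)@x,(W-piv)@y)
W=ray(s,[[332.7,170.9]],.15)[0,:2];print("knob",W,(W-piv)@x,(W-piv)@y)
# scene view
s=d["scene"];cv2.imwrite("pics/c2.png",cv2.resize(s["image"][140:310,190:350,::-1],None,fx=3.5,fy=3.5,interpolation=cv2.INTER_CUBIC))
def loc(a,b,z):return [*(piv+a*x+b*y),z]
for q in[(0,0,.095),(24,75,.103),(-24,75,.103),(24,-75,.103),(0,175,.058),(-55,-77-0,.095),(0,-135,.095)]:
    p=np.array(q)*[.001,.001,1];X=loc(*p);print(q,proj(s,X).round(1),proj(d["top"],X).round(1))
E
```

```text
[ 0.3256671  -0.9454845   0.5071849  -0.25338998] 0.14742029 mid [ 0.5067683  -0.25218046]
[ 0.323089   -0.9463686   0.45610386 -0.26774243] 0.14587295 mid [ 0.45654663 -0.26903933]
pivot [ 0.48165745 -0.2606099 ] y [-0.32437837  0.9459274 ] x [0.9459274  0.32437837] yaw 0.33035448 gap 0.05297469
ledge ctr local -0.0004937765332035047 -0.13609191788438946
plunger 0.0008506614549857636 0.2016877724186634
[328.24355301 173.85959885] [317 163  24  22 349]
w 0.116 [ 0.53000889 -0.39262403] 0.0029144259598878055 -0.1405599461454252
w 0.137 [ 0.52709153 -0.38985786] 0.001052097287945678 -0.13699702539922068
knob [ 0.53105179 -0.3966576 ] 0.0025925270082169257 -0.14471370256833602
(0, 0, 0.095) [[278.4 197.8]] [[261.6 198.5]]
(24, 75, 0.103) [[249.3 209.7]] [[222.4 198.6]]
(-24, 75, 0.103) [[271.2 216.4]] [[229.7 221.3]]
(24, -75, 0.103) [[284.5 175.7]] [[293.1 175.1]]
(0, 175, 0.058) [[233.  261.7]] [[182.7 226.2]]
(-55, -77, 0.095) [[318.3 187.1]] [[306.5 212.3]]
(0, -135, 0.095) [[306.  169.6]] [[324.8 177.5]]
```

View pics/c2.png

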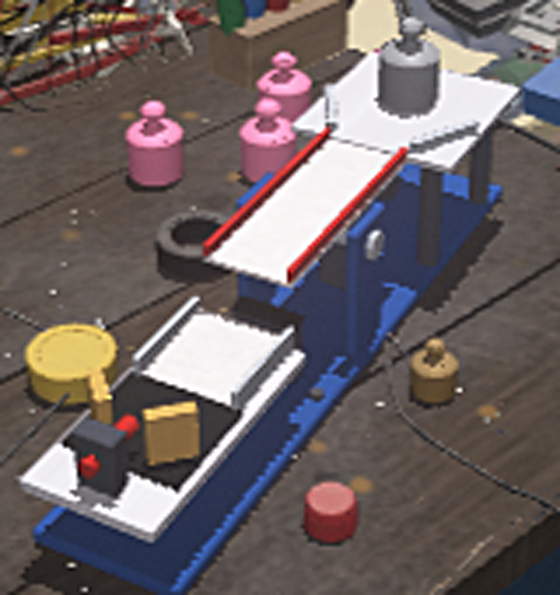

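```bash
python3 -m creep '[{"dx":30,"dy":-23,"dz":12,"rz":-0.1,"hand":0.74},{"dx":30,"dy":-23,"dz":12,"rz":-0.1,"hand":0.74},{"dx":30,"dy":-23,"dz":12,"rz":-0.1,"hand":0.74},{"dx":30,"dy":-23,"dz":12,"rz":-0.1,"hand":0.74},{"dx":30,"dy":-23,"dz":12,"rz":-0.1,"hand":0.74},{"dx":30,"dy":-23,"dz":12,"rz":-0.1,"hand":0.74},{"dx":30,"dy":-23,"dz":12,"rz":-0.1,"hand":0.74},{"dx":30,"dy":-23,"dz":12,"rz":-0.1,"hand":0.74},{"dx":30,"dy":-23,"dz":12,"rz":-0.1,"hand":0.74},{"dx":30,"dy":-23,"dz":12,"rz":-0.1,"hand":0.74}]' 20
python3 - <<'E'
from h import *
d=pickle.load(open("s0.pkl","rb")); s=d["scene"];t=d["top"]
# knob top two-view
A=[c["K"] if 0 else np.diag([1,1,1])@np.array([[c["fx"],0,c["cx"]],[0,c["fy"],c["cy"]],[0,0,1]])@np.c_[c["R"],c["t"]] for c in(t,s)]
X=cv2.triangulatePoints(A[0],A[1],np.array([[332.7],[170.9]]),np.array([[307.4],[146.5]]));print((X[:3]/X[3]).ravel())
print(proj(s,[[.5311,-.3967,.15]]))
print("scale",ray(t,[[113,145]],.1))
E
```

```text
[ 0.53144791 -0.39688504  0.14786478]
[[307.54803358 145.70726116]]
scale [[0.58891622 0.04594338 0.1       ]]schema error: expected keys rx, ry, rz, dx, dy, dz, hand
```

```bash
python3 -m creep '[{"rx":0,"ry":0,"rz":-0.1,"dx":30,"dy":-23,"dz":12,"hand":0.74},{"rx":0,"ry":0,"rz":-0.1,"dx":30,"dy":-23,"dz":12,"hand":0.74},{"rx":0,"ry":0,"rz":-0.1,"dx":30,"dy":-23,"dz":12,"hand":0.74},{"rx":0,"ry":0,"rz":-0.1,"dx":30,"dy":-23,"dz":12,"hand":0.74},{"rx":0,"ry":0,"rz":-0.1,"dx":30,"dy":-23,"dz":12,"hand":0.74},{"rx":0,"ry":0,"rz":-0.1,"dx":30,"dy":-23,"dz":12,"hand":0.74},{"rx":0,"ry":0,"rz":-0.1,"dx":30,"dy":-23,"dz":12,"hand":0.74},{"rx":0,"ry":0,"rz":-0.1,"dx":30,"dy":-23,"dz":12,"hand":0.74},{"rx":0,"ry":0,"rz":-0.1,"dx":30,"dy":-23,"dz":12,"hand":0.74},{"rx":0,"ry":0,"rz":-0.1,"dx":30,"dy":-23,"dz":12,"hand":0.74}]' 20
python3 -m creep '[{"rx":0,"ry":0,"rz":0,"dx":2,"dy":-43,"dz":0,"hand":0.74},{"rx":0,"ry":0,"rz":0,"dx":2,"dy":-43,"dz":0,"hand":0.74},{"rx":0,"ry":0,"rz":0,"dx":2,"dy":-43,"dz":0,"hand":0.74},{"rx":0,"ry":0,"rz":0,"dx":2,"dy":-43,"dz":0,"hand":0.74},{"rx":0,"ry":0,"rz":0,"dx":2,"dy":-43,"dz":0,"hand":0.74},{"rx":0,"ry":0,"rz":0,"dx":2,"dy":-43,"dz":0,"hand":0.74},{"rx":0,"ry":0,"rz":0,"dx":2,"dy":-43,"dz":0,"hand":0.74},{"rx":0,"ry":0,"rz":0,"dx":2,"dy":-43,"dz":0,"hand":0.74},{"rx":0,"ry":0,"rz":0,"dx":2,"dy":-43,"dz":0,"hand":0.74},{"rx":0,"ry":0,"rz":0,"dx":2,"dy":-43,"dz":0,"hand":0.74}]'
```

```text
clock: 1.1
tcp_pos: [0.4306, 0.3288, 0.3514]
tcp_rot: [-3.141, 0.0, 1.91]
ft_force: [0.4, -0.1, -1.1]
width: 0.0221
grip_force: 0.0
clock: 2.1
tcp_pos: [0.4493, -0.1015, 0.351]
tcp_rot: [-3.141, -0.0, 1.914]
ft_force: [1.1, 0.2, 0.1]
width: 0.0223
grip_force: 0.0
```

```bash
python3 -m creep '[{"rx":0,"ry":0,"rz":-0.012,"dx":12,"dy":-42,"dz":0,"hand":0.74},{"rx":0,"ry":0,"rz":0,"dx":12,"dy":-42,"dz":0,"hand":0.74},{"rx":0,"ry":0,"rz":0,"dx":12,"dy":-42,"dz":0,"hand":0.74},{"rx":0,"ry":0,"rz":0,"dx":12,"dy":-42,"dz":0,"hand":0.74},{"rx":0,"ry":0,"rz":0,"dx":12,"dy":-42,"dz":0,"hand":0.74},{"rx":0,"ry":0,"rz":0,"dx":12,"dy":-42,"dz":0,"hand":0.74},{"rx":0,"ry":0,"rz":0,"dx":12,"dy":-42,"dz":0,"hand":0.74},{"rx":0,"ry":0,"rz":0,"dx":12,"dy":-42,"dz":0,"hand":0.74},{"rx":0,"ry":0,"rz":0,"dx":0,"dy":-3,"dz":-40,"hand":0.74},{"rx":0,"ry":0,"rz":0,"dx":0,"dy":0,"dz":-40,"hand":0.74}]'
python3 -m creep '[{"rx":0,"ry":0,"rz":0,"dx":0,"dy":0,"dz":-40,"hand":0.74},{"rx":0,"ry":0,"rz":0,"dx":0,"dy":0,"dz":-40,"hand":0.74},{"rx":0,"ry":0,"rz":0,"dx":0,"dy":0,"dz":-30,"hand":0.74},{"rx":0,"ry":0,"rz":0,"dx":0,"dy":0,"dz":-25,"hand":0.74},{"rx":0,"ry":0,"rz":0,"dx":0,"dy":0,"dz":-19,"hand":0.74},{"rx":0,"ry":0,"rz":0,"dx":0,"dy":0,"dz":0,"hand":0.74}]'
cat > look.py <<'E'
import sys
from cell import manip
from h import *
piv=np.array([.48166,-.26061]);y=np.array([-.32438,.94593]);x=np.array([.94593,.32438])
o=manip.get_obs();p=o["tcp_pos"][:2]-piv
print("clk",o["clock"],"tcp local mm",(p@x*1e3).round(1),(p@y*1e3).round(1),"z",o["tcp_pos"][2].round(4),"yaw",o["tcp_rot"][2].round(3),"F local",(o["ft_force"][:2]@x).round(2),(o["ft_force"][:2]@y).round(2),o["ft_force"][2].round(2),"w",o["width"])
if len(sys.argv)>1:
    a=[manip.snapshot(n) for n in("scene","top")]; pickle.dump(dict(scene=a[0],top=a[1]),open("s1.pkl","wb"))
    A=cv2.resize(a[0]["image"][130:310,190:350,::-1],(480,540),interpolation=cv2.INTER_CUBIC)
    B=cv2.resize(a[1]["image"][130:310,145:370,::-1],(320,256),interpolation=cv2.INTER_CUBIC)
    C=np.zeros((540,800,3),np.uint8);C[:,:480]=A;C[:256,480:]=B
    cv2.imwrite(f"pics/{sys.argv[1]}.png",C)
E
python3 look.py a1
```

```text
clock: 3.1
tcp_pos: [0.5466, -0.4417, 0.2704]
tcp_rot: [3.14, 0.003, 1.9]
ft_force: [-0.3, 0.6, -0.5]
width: 0.0223
grip_force: 0.0
clock: 3.7
tcp_pos: [0.5436, -0.4368, 0.1129]
tcp_rot: [-3.137, -0.007, 1.902]
ft_force: [-0.6, -0.2, -0.3]
width: 0.022
grip_force: 0.0
clk 3.7 tcp local mm 1.4 -186.8 z 0.1129 yaw 1.902 F local -0.62 0.03 -0.31 w 0.02197981194208517
```

View pics/a1.png

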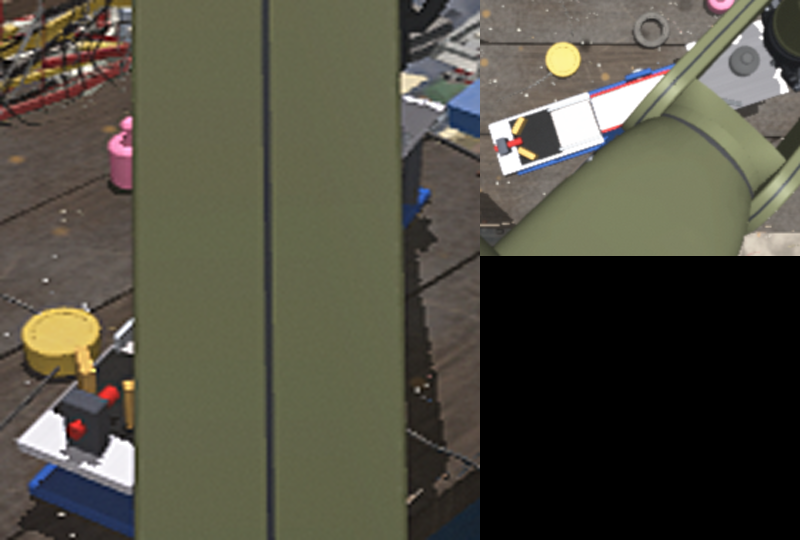

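```bash
python3 -m creep '[{"rx":0,"ry":0,"rz":0,"dx":0,"dy":0,"dz":1,"hand":0.74},{"rx":0,"ry":0,"rz":0,"dx":-1.3,"dy":3.8,"dz":0,"hand":0.74},{"rx":0,"ry":0,"rz":0,"dx":-1,"dy":2.8,"dz":0,"hand":0.74},{"rx":0,"ry":0,"rz":0,"dx":-1,"dy":2.8,"dz":0,"hand":0.74},{"rx":0,"ry":0,"rz":0,"dx":-1,"dy":2.8,"dz":0,"hand":0.74},{"rx":0,"ry":0,"rz":0,"dx":-1,"dy":2.8,"dz":0,"hand":0.74},{"rx":0,"ry":0,"rz":0,"dx":-1,"dy":2.8,"dz":0,"hand":0.74},{"rx":0,"ry":0,"rz":0,"dx":-1,"dy":2.8,"dz":0,"hand":0.74},{"rx":0,"ry":0,"rz":0,"dx":-1,"dy":2.8,"dz":0,"hand":0.74}]'; python3 look.py
python3 -m creep '[{"rx":0,"ry":0,"rz":0,"dx":-1,"dy":2.8,"dz":0,"hand":0.74},{"rx":0,"ry":0,"rz":0,"dx":-1,"dy":2.8,"dz":0,"hand":0.74},{"rx":0,"ry":0,"rz":0,"dx":-1,"dy":2.8,"dz":0,"hand":0.74},{"rx":0,"ry":0,"rz":0,"dx":-1,"dy":2.8,"dz":0,"hand":0.74}]'
cat > top.py <<'E'
import sys
from cell import manip
from h import *
from look import piv,x,y
s=manip.snapshot("top"); pickle.dump(s,open("t.pkl","wb"))
cv2.imwrite("pics/%s.png"%sys.argv[-1],cv2.resize(s["image"][130:260,145:370,::-1],None,fx=3.5,fy=3.5,interpolation=cv2.INTER_CUBIC))
E
python3 - <<'E'
from cell import manip
import sys; sys.argv=["x"]
from look import *
s=manip.snapshot("top")
cv2.imwrite("pics/a2.png",cv2.resize(s["image"][130:260,145:370,::-1],None,fx=3.5,fy=3.5,interpolation=cv2.INTER_CUBIC))
E
```

```text
clock: 4.7
tcp_pos: [0.5385, -0.4166, 0.1191]
tcp_rot: [3.14, 0.003, 1.902]
ft_force: [0.5, -3.6, 1.8]
width: 0.022
grip_force: 1.6
clk 4.7 tcp local mm 3.1 -166.0 z 0.1191 yaw 1.902 F local -0.72 -3.54 1.8 w 0.021967119848913155
clock: 5.1
tcp_pos: [0.5336, -0.4043, 0.1185]
tcp_rot: [3.142, 0.001, 1.902]
ft_force: [1.4, -3.7, 1.9]
width: 0.0226
grip_force: 1.8
clk 5.1 tcp local mm 2.5 -152.8 z 0.1185 yaw 1.902 F local 0.08 -3.96 1.93 w 0.022559832891583642
```

View pics/a2.png

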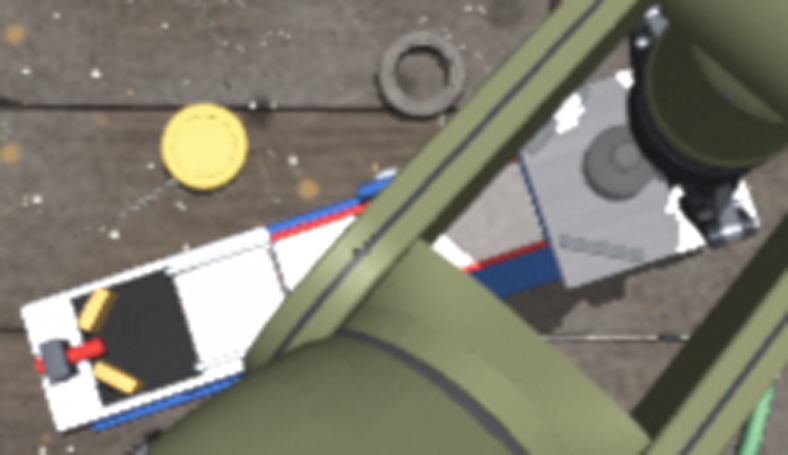

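The top view shows the weight upright ahead of the fingers, knob at crop (628,150). The push force is highish with an upward component, so I'll push lower while it is on the ledge.

```bash
python3 -m creep '[{"rx":0,"ry":0,"rz":0,"dx":1.3,"dy":-3.8,"dz":0,"hand":0.74},{"rx":0,"ry":0,"rz":0,"dx":0,"dy":0,"dz":-6,"hand":0.74},{"rx":0,"ry":0,"rz":0,"dx":0,"dy":0,"dz":-5,"hand":0.74},{"rx":0,"ry":0,"rz":0,"dx":-1,"dy":2.8,"dz":0,"hand":0.74},{"rx":0,"ry":0,"rz":0,"dx":-1.1,"dy":2.8,"dz":0,"hand":0.74},{"rx":0,"ry":0,"rz":0,"dx":-1.1,"dy":2.8,"dz":0,"hand":0.74},{"rx":0,"ry":0,"rz":0,"dx":-1.1,"dy":2.8,"dz":0,"hand":0.74},{"rx":0,"ry":0,"rz":0,"dx":-1.1,"dy":2.8,"dz":0,"hand":0.74}]'; python3 look.py
python3 -m creep '[{"rx":0,"ry":0,"rz":0,"dx":-1.1,"dy":2.8,"dz":0,"hand":0.74},{"rx":0,"ry":0,"rz":0,"dx":-1.1,"dy":2.8,"dz":0,"hand":0.74},{"rx":0,"ry":0,"rz":0,"dx":-1.1,"dy":2.8,"dz":0,"hand":0.74},{"rx":0,"ry":0,"rz":0,"dx":-1.1,"dy":2.8,"dz":0,"hand":0.74},{"rx":0,"ry":0,"rz":0,"dx":-1.1,"dy":2.8,"dz":0,"hand":0.74},{"rx":0,"ry":0,"rz":0,"dx":-1.1,"dy":2.8,"dz":0,"hand":0.74}]';python3 look.py
python3 - <<'E'
import sys; sys.argv=["x"]
from look import *
s=manip.snapshot("top");pickle.dump(s,open("t.pkl","wb"))
W=ray(s,[[324.4,172.9]],.15)[0,:2]-piv;print("knob in a2:",W@x,W@y)
E
```

```text
clock: 5.95
tcp_pos: [0.5296, -0.3941, 0.1077]
tcp_rot: [3.141, 0.001, 1.902]
ft_force: [1.1, -1.9, -0.4]
width: 0.0221
grip_force: 1.0
clk 5.95 tcp local mm 2.0 -141.9 z 0.1077 yaw 1.902 F local 0.44 -2.12 -0.35 w 0.022056768191866586
clock: 6.55
tcp_pos: [0.5228, -0.3771, 0.1073]
tcp_rot: [3.142, 0.0, 1.902]
ft_force: [1.3, -2.0, 1.0]
width: 0.0223
grip_force: 1.1
clk 6.55 tcp local mm 1.2 -123.5 z 0.1073 yaw 1.902 F local 0.55 -2.3 0.95 w 0.02226577759742089
clk 6.55 tcp local mm 1.2 -123.5 z 0.1073 yaw 1.902 F local 0.55 -2.3 0.95 w 0.02226577759742089
knob in a2: 0.003963730673105993 -0.12846781526162818
```

```bash
python3 -m creep '[{"rx":0,"ry":0,"rz":0,"dx":-1.1,"dy":2.8,"dz":0,"hand":0.74},{"rx":0,"ry":0,"rz":0,"dx":-1.1,"dy":2.8,"dz":0,"hand":0.74},{"rx":0,"ry":0,"rz":0,"dx":-1.1,"dy":2.8,"dz":0,"hand":0.74},{"rx":0,"ry":0,"rz":0,"dx":-1.1,"dy":2.8,"dz":0,"hand":0.74},{"rx":0,"ry":0,"rz":0,"dx":-1.1,"dy":2.8,"dz":0,"hand":0.74},{"rx":0,"ry":0,"rz":0,"dx":-1.1,"dy":2.8,"dz":0,"hand":0.74},{"rx":0,"ry":0,"rz":0,"dx":-1,"dy":2.8,"dz":0,"hand":0.74},{"rx":0,"ry":0,"rz":0,"dx":-1,"dy":2.8,"dz":0,"hand":0.74},{"rx":0,"ry":0,"rz":0,"dx":-1,"dy":2.8,"dz":0,"hand":0.74},{"rx":0,"ry":0,"rz":0,"dx":-1,"dy":2.8,"dz":0,"hand":0.74}]'; python3 look.py
python3 -m creep '[{"rx":0,"ry":0,"rz":0,"dx":-1,"dy":2.8,"dz":0,"hand":0.74},{"rx":0,"ry":0,"rz":0,"dx":-1,"dy":2.8,"dz":0,"hand":0.74},{"rx":0,"ry":0,"rz":0,"dx":-1,"dy":2.8,"dz":0,"hand":0.74},{"rx":0,"ry":0,"rz":0,"dx":-1,"dy":2.8,"dz":0,"hand":0.74},{"rx":0,"ry":0,"rz":0,"dx":-1,"dy":2.8,"dz":0,"hand":0.74},{"rx":0,"ry":0,"rz":0,"dx":-1,"dy":2.8,"dz":0,"hand":0.74}]';python3 look.py
```

```text
clock: 7.6
tcp_pos: [0.5121, -0.3489, 0.1072]
tcp_rot: [-3.141, -0.0, 1.902]
ft_force: [0.2, -0.7, -2.0]
width: 0.0224
grip_force: 0.4
clk 7.6 tcp local mm 0.2 -93.4 z 0.1072 yaw 1.902 F local -0.07 -0.74 -1.99 w 0.022413612855323128
clock: 8.2
tcp_pos: [0.5062, -0.3322, 0.1073]
tcp_rot: [3.142, -0.0, 1.902]
ft_force: [-0.4, -0.4, -0.1]
width: 0.0221
grip_force: 0.3
clk 8.2 tcp local mm -0.0 -75.7 z 0.1073 yaw 1.902 F local -0.5 -0.21 -0.12 w 0.022088436653240257
```

```bash
python3 -m creep '[{"rx":0,"ry":0,"rz":0,"dx":1.3,"dy":-3.8,"dz":0,"hand":0.74},{"rx":0,"ry":0,"rz":0,"dx":0,"dy":0,"dz":6,"hand":0.74},{"rx":0,"ry":0,"rz":0,"dx":0,"dy":0,"dz":5,"hand":0.74},{"rx":0,"ry":0,"rz":0,"dx":-0.7,"dy":1.9,"dz":0,"hand":0.74},{"rx":0,"ry":0,"rz":0,"dx":-0.7,"dy":1.9,"dz":0,"hand":0.74},{"rx":0,"ry":0,"rz":0,"dx":-1,"dy":2.8,"dz":0,"hand":0.74},{"rx":0,"ry":0,"rz":0,"dx":-1,"dy":2.8,"dz":0,"hand":0.74},{"rx":0,"ry":0,"rz":0,"dx":-1,"dy":2.8,"dz":0,"hand":0.74},{"rx":0,"ry":0,"rz":0,"dx":-1,"dy":2.8,"dz":0,"hand":0.74},{"rx":0,"ry":0,"rz":0,"dx":-1,"dy":2.8,"dz":0,"hand":0.74}]'; python3 look.py
python3 -m creep '[{"rx":0,"ry":0,"rz":0,"dx":-1,"dy":2.8,"dz":0,"hand":0.74},{"rx":0,"ry":0,"rz":0,"dx":-1,"dy":2.8,"dz":0,"hand":0.74},{"rx":0,"ry":0,"rz":0,"dx":-1,"dy":2.8,"dz":0,"hand":0.74},{"rx":0,"ry":0,"rz":0,"dx":-1,"dy":2.8,"dz":0,"hand":0.74},{"rx":0,"ry":0,"rz":0,"dx":-1,"dy":2.8,"dz":0,"hand":0.74},{"rx":0,"ry":0,"rz":0,"dx":-1,"dy":2.8,"dz":0,"hand":0.74},{"rx":0,"ry":0,"rz":0,"dx":-1,"dy":2.8,"dz":0,"hand":0.74},{"rx":0,"ry":0,"rz":0,"dx":-1,"dy":2.8,"dz":0,"hand":0.74},{"rx":0,"ry":0,"rz":0,"dx":-1,"dy":2.8,"dz":0,"hand":0.74}]';python3 look.py
```

```text
clock: 9.2
tcp_pos: [0.5011, -0.3182, 0.1183]
tcp_rot: [3.142, 0.0, 1.902]
ft_force: [-0.0, -0.6, 0.2]
width: 0.0222
grip_force: 0.5
clk 9.2 tcp local mm -0.3 -60.8 z 0.1183 yaw 1.902 F local -0.24 -0.57 0.22 w 0.022204404815646887
clock: 10.1
tcp_pos: [0.4921, -0.293, 0.1183]
tcp_rot: [-3.142, -0.0, 1.902]
ft_force: [0.6, -1.1, 0.7]
width: 0.0223
grip_force: 0.5
clk 10.1 tcp local mm -0.7 -34.0 z 0.1183 yaw 1.902 F local 0.19 -1.28 0.66 w 0.02226901593291225
```

```bash
python3 -m creep '[{"rx":0,"ry":0,"rz":0,"dx":-0.6,"dy":2,"dz":0,"hand":0.74},{"rx":0,"ry":0,"rz":0,"dx":-0.6,"dy":2,"dz":0,"hand":0.74},{"rx":0,"ry":0,"rz":0,"dx":-0.6,"dy":2,"dz":0,"hand":0.74},{"rx":0,"ry":0,"rz":0,"dx":-0.6,"dy":2,"dz":0,"hand":0.74},{"rx":0,"ry":0,"rz":0,"dx":-0.6,"dy":2,"dz":0,"hand":0.74},{"rx":0,"ry":0,"rz":0,"dx":-0.6,"dy":2,"dz":0,"hand":0.74}]'; python3 look.py
python3 -m creep '[{"rx":0,"ry":0,"rz":0,"dx":-0.7,"dy":1.9,"dz":0,"hand":0.74},{"rx":0,"ry":0,"rz":0,"dx":-0.7,"dy":1.9,"dz":0,"hand":0.74}]'|grep grip
```

```text
clock: 10.7
tcp_pos: [0.4885, -0.2811, 0.1183]
tcp_rot: [-3.142, 0.0, 1.902]
ft_force: [0.2, -0.5, 0.8]
width: 0.0224
grip_force: 0.5
clk 10.7 tcp local mm -0.1 -21.6 z 0.1183 yaw 1.902 F local 0.03 -0.54 0.84 w 0.0223764911238772
grip_force: 0.4
```

```bash
python3 -m creep '[{"rx":0,"ry":0,"rz":0,"dx":-0.7,"dy":1.9,"dz":0,"hand":0.74},{"rx":0,"ry":0,"rz":0,"dx":0,"dy":0,"dz":0,"hand":0.74},{"rx":0,"ry":0,"rz":0,"dx":0,"dy":0,"dz":0,"hand":0.74}]';  python3 look.py a3
```

```text
clock: 11.2
tcp_pos: [0.4862, -0.2752, 0.1181]
tcp_rot: [-3.141, -0.001, 1.902]
ft_force: [-0.6, 1.3, -0.7]
width: 0.0218
grip_force: 0.0
clk 11.2 tcp local mm -0.4 -15.3 z 0.1181 yaw 1.902 F local -0.16 1.4 -0.69 w 0.02177626305695463
```

View pics/a3.png

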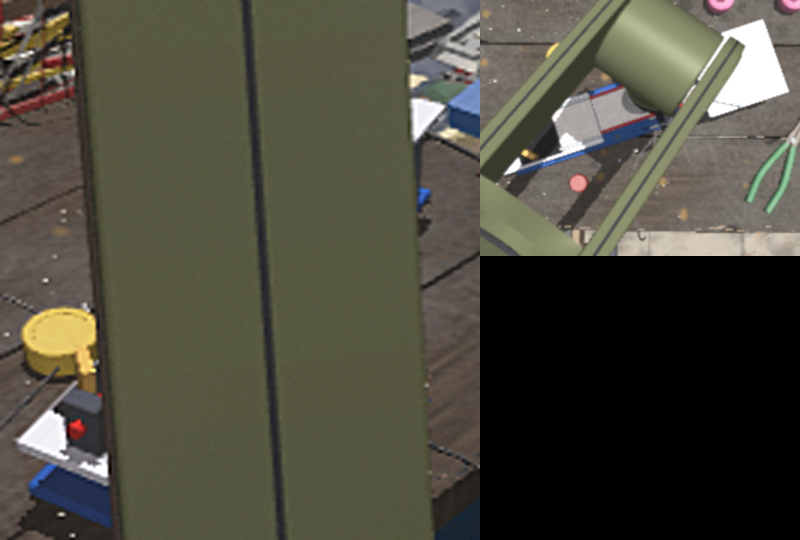

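```bash
python3 -m creep '[{"rx":0,"ry":0,"rz":0,"dx":-0.7,"dy":1.9,"dz":0,"hand":0.74},{"rx":0,"ry":0,"rz":0,"dx":-0.7,"dy":1.9,"dz":0,"hand":0.74}]'; python3 -m creep '[{"rx":0,"ry":0,"rz":0,"dx":-0.7,"dy":1.9,"dz":0,"hand":0.74},{"rx":0,"ry":0,"rz":0,"dx":0,"dy":0,"dz":0,"hand":0.74}]'
```

```text
clock: 11.5
tcp_pos: [0.485, -0.2716, 0.1182]
tcp_rot: [-3.141, -0.0, 1.902]
ft_force: [-0.5, 0.2, 0.2]
width: 0.0222
grip_force: 0.0
clock: 11.7
tcp_pos: [0.4841, -0.2694, 0.1183]
tcp_rot: [-3.141, -0.0, 1.902]
ft_force: [0.2, -0.9, -0.0]
width: 0.0221
grip_force: 0.0
```

```bash
python3 -m creep '[{"rx":0,"ry":0,"rz":0,"dx":0,"dy":0,"dz":25,"hand":0.74},{"rx":0,"ry":0,"rz":0,"dx":0,"dy":0,"dz":35,"hand":0.74},{"rx":0,"ry":0,"rz":0,"dx":0,"dy":0,"dz":35,"hand":0.74},{"rx":0,"ry":0,"rz":0,"dx":0,"dy":-20,"dz":20,"hand":0.74},{"rx":0,"ry":0,"rz":0,"dx":-5,"dy":-40,"dz":0,"hand":0.74},{"rx":0,"ry":0,"rz":0,"dx":-5,"dy":-40,"dz":0,"hand":0.74},{"rx":0,"ry":0,"rz":0,"dx":-5,"dy":-40,"dz":0,"hand":0.74},{"rx":0,"ry":0,"rz":0,"dx":-5,"dy":-40,"dz":0,"hand":0.74},{"rx":0,"ry":0,"rz":0,"dx":0,"dy":0,"dz":0,"hand":0.74}]'; python3 look.py a4
```

```text
clock: 12.6
tcp_pos: [0.4635, -0.4554, 0.2329]
tcp_rot: [-3.141, 0.003, 1.898]
ft_force: [0.4, -0.5, -0.6]
width: 0.0219
grip_force: 0.0
clk 12.6 tcp local mm -80.3 -178.4 z 0.2329 yaw 1.898 F local 0.16 -0.64 -0.56 w 0.021948605247689674
```

View pics/a4.png

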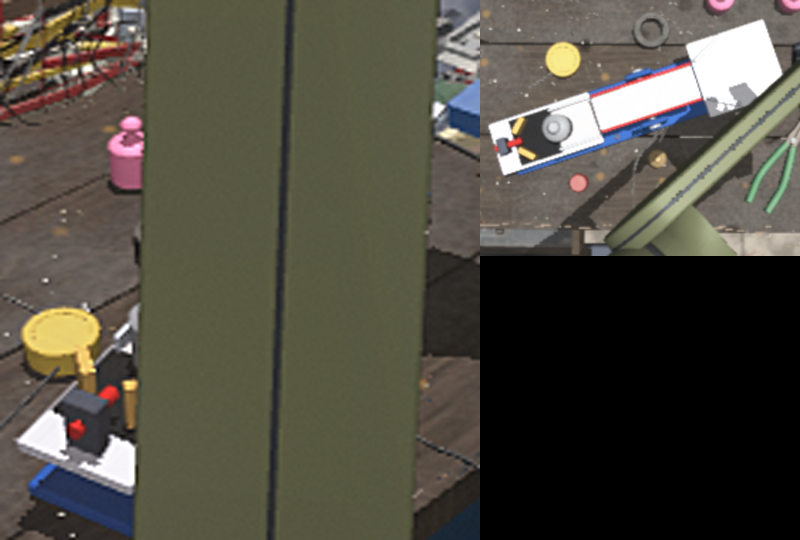

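The tray is back level and the weight stands on the station, at top inset (556,128) (seen pixel ≈ (198,220)). Next I'll measure it.

```bash
python3 - <<'E'
import sys; sys.argv=["x"]
from look import *
d=pickle.load(open("s1.pkl","rb"));s=d["top"];im=s["image"]
c=im[200:245,165:235].astype(np.uint8)
cir=cv2.HoughCircles(cv2.resize(cv2.cvtColor(c,7),None,fx=4,fy=4,interpolation=2),3,1,20,param1=120,param2=15,minRadius=8,maxRadius=56)
for u,v,r in cir[0][:4]:
    p=[(u+.5)/4-.5+165,(v+.5)/4-.5+200]
    for z in(.1,.113):
        W=ray(s,[p],z)[0,:2]-piv;print(p,r/4,z,(W@x*1e3).round(1),(W@y*1e3).round(1))
W=ray(s,[[169,229.7]],.073)
cv2.imwrite("pics/c5.png",cv2.resize(c[:,:,::-1],None,fx=10,fy=10,interpolation=2))
E
```

```text
clk 12.7 tcp local mm -78.4 -173.8 z 0.2327 yaw 1.9 F local 0.32 -0.13 -0.47 w 0.022385428931935018
[np.float32(200.25), np.float32(219.5)] 9.45 0.1 -1.7 130.4
[np.float32(200.25), np.float32(219.5)] 9.45 0.113 -2.8 128.8
[np.float32(180.5), np.float32(223.0)] 13.0 0.1 4.1 170.4
[np.float32(180.5), np.float32(223.0)] 13.0 0.113 3.0 168.2
[np.float32(195.25), np.float32(217.5)] 12.2 0.1 5.3 138.8
[np.float32(195.25), np.float32(217.5)] 12.2 0.113 4.1 137.1
[np.float32(215.5), np.float32(207.25)] 7.5 0.1 12.1 93.7
[np.float32(215.5), np.float32(207.25)] 7.5 0.113 10.8 92.6
```

View pics/c5.png

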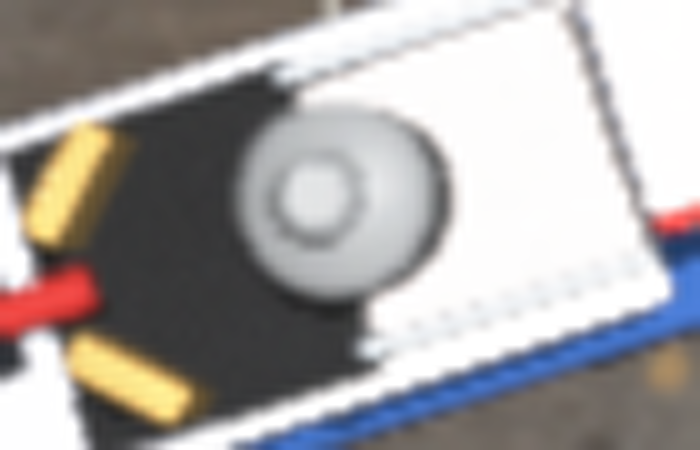

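```bash
python3 -m creep '[{"rx":0,"ry":0,"rz":0,"dx":-2,"dy":35,"dz":0,"hand":0.81},{"rx":0,"ry":0,"rz":0,"dx":-2,"dy":35,"dz":0,"hand":0.81},{"rx":0,"ry":0,"rz":0,"dx":-2,"dy":35,"dz":0,"hand":0.81},{"rx":0,"ry":0,"rz":0,"dx":-2,"dy":35,"dz":0,"hand":0.81},{"rx":0,"ry":0,"rz":0,"dx":-2,"dy":35,"dz":0,"hand":0.81},{"rx":0,"ry":0,"rz":0,"dx":-1,"dy":35,"dz":0,"hand":0.81},{"rx":0,"ry":0,"rz":0,"dx":-1,"dy":35,"dz":0,"hand":0.81},{"rx":0,"ry":0,"rz":0,"dx":-1,"dy":32,"dz":0,"hand":0.81},{"rx":0,"ry":0,"rz":0,"dx":0,"dy":0,"dz":0,"hand":0.81},{"rx":0,"ry":0,"rz":0,"dx":0,"dy":0,"dz":0,"hand":0.81}]'; python3 look.py
```

```text
clock: 13.7
tcp_pos: [0.451, -0.1711, 0.2337]
tcp_rot: [3.141, 0.0, 1.905]
ft_force: [1.2, -1.0, 1.1]
width: 0.0162
grip_force: 0.0
clk 13.7 tcp local mm 0.0 94.6 z 0.2337 yaw 1.905 F local 0.78 -1.37 1.11 w 0.01616347963754818
```

```bash
python3 -m creep '[{"rx":0,"ry":0,"rz":0,"dx":0,"dy":-1,"dz":-35,"hand":0.81},{"rx":0,"ry":0,"rz":0,"dx":0,"dy":0,"dz":-35,"hand":0.81},{"rx":0,"ry":0,"rz":0,"dx":0,"dy":0,"dz":-30,"hand":0.81},{"rx":0,"ry":0,"rz":0,"dx":0,"dy":0,"dz":-20,"hand":0.81},{"rx":0,"ry":0,"rz":0,"dx":0,"dy":0,"dz":-15,"hand":0.81},{"rx":0,"ry":0,"rz":0,"dx":0,"dy":0,"dz":-10,"hand":0.81},{"rx":0,"ry":0,"rz":0,"dx":0,"dy":0,"dz":-10,"hand":0.81},{"rx":0,"ry":0,"rz":0,"dx":0,"dy":0,"dz":-10,"hand":0.81},{"rx":0,"ry":0,"rz":0,"dx":0,"dy":0,"dz":0,"hand":0.81}]'; python3 look.py
python3 -m creep '[{"rx":0,"ry":0,"rz":0,"dx":-0.7,"dy":1.9,"dz":0,"hand":0.81},{"rx":0,"ry":0,"rz":0,"dx":-0.7,"dy":1.9,"dz":0,"hand":0.81},{"rx":0,"ry":0,"rz":0,"dx":-0.7,"dy":1.9,"dz":0,"hand":0.81},{"rx":0,"ry":0,"rz":0,"dx":-0.7,"dy":1.9,"dz":0,"hand":0.81},{"rx":0,"ry":0,"rz":0,"dx":-0.7,"dy":1.9,"dz":0,"hand":0.81},{"rx":0,"ry":0,"rz":0,"dx":-0.7,"dy":1.9,"dz":0,"hand":0.81},{"rx":0,"ry":0,"rz":0,"dx":-0.7,"dy":1.9,"dz":0,"hand":0.81}]'; python3 look.py
```

```text
clock: 14.6
tcp_pos: [0.4508, -0.1737, 0.0674]
tcp_rot: [-3.14, -0.001, 1.902]
ft_force: [0.5, 0.6, 0.6]
width: 0.016
grip_force: 0.0
clk 14.6 tcp local mm -1.0 92.2 z 0.0674 yaw 1.902 F local 0.7 0.38 0.62 w 0.016047706505997638
clock: 15.3
tcp_pos: [0.4465, -0.1604, 0.0684]
tcp_rot: [3.141, 0.0, 1.902]
ft_force: [-0.7, -1.4, 0.5]
width: 0.0163
grip_force: 0.6
clk 15.3 tcp local mm -0.8 106.2 z 0.0684 yaw 1.902 F local -1.08 -1.09 0.46 w 0.01633449755206358
```

```bash
python3 -m creep '[{"rx":0,"ry":0,"rz":0,"dx":-0.6,"dy":1.9,"dz":0,"hand":0.81},{"rx":0,"ry":0,"rz":0,"dx":-0.6,"dy":1.9,"dz":0,"hand":0.81},{"rx":0,"ry":0,"rz":0,"dx":-0.6,"dy":1.9,"dz":0,"hand":0.81},{"rx":0,"ry":0,"rz":0,"dx":-0.6,"dy":1.9,"dz":0,"hand":0.81},{"rx":0,"ry":0,"rz":0,"dx":-0.6,"dy":1.9,"dz":0,"hand":0.81},{"rx":0,"ry":0,"rz":0,"dx":-0.6,"dy":1.9,"dz":0,"hand":0.81}]'>/dev/null; python3 look.py
python3 -m creep '[{"rx":0,"ry":0,"rz":0,"dx":-0.6,"dy":1.9,"dz":0,"hand":0.81},{"rx":0,"ry":0,"rz":0,"dx":-0.6,"dy":1.9,"dz":0,"hand":0.81},{"rx":0,"ry":0,"rz":0,"dx":-0.6,"dy":1.9,"dz":0,"hand":0.81},{"rx":0,"ry":0,"rz":0,"dx":-0.7,"dy":1.9,"dz":0,"hand":0.81},{"rx":0,"ry":0,"rz":0,"dx":-0.7,"dy":1.9,"dz":0,"hand":0.81},{"rx":0,"ry":0,"rz":0,"dx":-0.7,"dy":1.9,"dz":0,"hand":0.81}]'>/dev/null; python3 look.py
```

```text
clk 15.9 tcp local mm -0.6 118.1 z 0.0683 yaw 1.902 F local -0.1 -2.03 -1.6 w 0.01635509302884304
clk 16.5 tcp local mm -0.5 130.3 z 0.0683 yaw 1.902 F local 0.05 -0.91 -0.85 w 0.016418812731909118
```

```bash
python3 -m creep '[{"rx":0,"ry":0,"rz":0,"dx":-0.6,"dy":1.9,"dz":0,"hand":0.81},{"rx":0,"ry":0,"rz":0,"dx":-0.6,"dy":1.9,"dz":0,"hand":0.81},{"rx":0,"ry":0,"rz":0,"dx":-0.6,"dy":1.9,"dz":0,"hand":0.81},{"rx":0,"ry":0,"rz":0,"dx":-0.6,"dy":1.9,"dz":0,"hand":0.81}]'>/dev/null; python3 look.py
python3 -m creep '[{"rx":0,"ry":0,"rz":0,"dx":-0.3,"dy":1,"dz":0,"hand":0.81},{"rx":0,"ry":0,"rz":0,"dx":-0.3,"dy":1,"dz":0,"hand":0.81},{"rx":0,"ry":0,"rz":0,"dx":-0.3,"dy":1,"dz":0,"hand":0.81}]'>/dev/null; python3 look.py
python3 -m creep '[{"rx":0,"ry":0,"rz":0,"dx":-0.3,"dy":1,"dz":0,"hand":0.81},{"rx":0,"ry":0,"rz":0,"dx":-0.3,"dy":1,"dz":0,"hand":0.81}]'>/dev/null; python3 look.py
```

```text
clk 16.9 tcp local mm -0.3 138.2 z 0.0683 yaw 1.902 F local -0.08 -1.93 -1.33 w 0.016207928397575705
clk 17.2 tcp local mm -0.2 141.2 z 0.0683 yaw 1.902 F local 0.18 -1.23 0.12 w 0.01628469491667266
clk 17.4 tcp local mm -0.1 143.3 z 0.0683 yaw 1.902 F local -0.16 -1.34 -0.22 w 0.01599925747117701
```

```bash
python3 -m creep '[{"rx":0,"ry":0,"rz":0,"dx":-0.3,"dy":1,"dz":0,"hand":0.81},{"rx":0,"ry":0,"rz":0,"dx":0,"dy":0,"dz":0,"hand":0.81}]'>/dev/null; python3 look.py
python3 -m creep '[{"rx":0,"ry":0,"rz":0,"dx":-0.3,"dy":1,"dz":0,"hand":0.81},{"rx":0,"ry":0,"rz":0,"dx":0,"dy":0,"dz":0,"hand":0.81}]'>/dev/null; python3 look.py
python3 -m creep '[{"rx":0,"ry":0,"rz":0,"dx":-0.3,"dy":0.7,"dz":0,"hand":0.81},{"rx":0,"ry":0,"rz":0,"dx":0,"dy":0,"dz":0,"hand":0.81}]'; python3 look.py
```

```text
clk 17.6 tcp local mm -0.1 144.5 z 0.0683 yaw 1.902 F local 0.61 -1.65 -1.09 w 0.0159948713119706
clk 17.8 tcp local mm -0.1 145.4 z 0.0683 yaw 1.902 F local -0.38 -1.45 0.06 w 0.01644863030696276
clock: 18.0
tcp_pos: [0.4341, -0.1224, 0.0683]
tcp_rot: [-3.142, -0.0, 1.902]
ft_force: [1.3, -1.2, -0.8]
width: 0.0161
grip_force: 0.8
clk 18.0 tcp local mm -0.1 146.2 z 0.0683 yaw 1.902 F local 0.87 -1.56 -0.85 w 0.016081445700345778
```

```bash
python3 -m creep '[{"rx":0,"ry":0,"rz":0,"dx":-0.3,"dy":0.7,"dz":0,"hand":0.81},{"rx":0,"ry":0,"rz":0,"dx":0,"dy":0,"dz":0,"hand":0.81}]'|grep grip; python3 look.py
python3 -m creep '[{"rx":0,"ry":0,"rz":0,"dx":-0.2,"dy":0.7,"dz":0,"hand":0.81},{"rx":0,"ry":0,"rz":0,"dx":0,"dy":0,"dz":0,"hand":0.81}]'|grep grip; python3 look.py
```

```text
grip_force: 0.8
clk 18.2 tcp local mm -0.2 146.9 z 0.0683 yaw 1.902 F local 0.44 -1.03 -1.7 w 0.01625908912700322
grip_force: 1.0
clk 18.4 tcp local mm -0.0 147.5 z 0.0683 yaw 1.902 F local 0.16 -1.89 -0.42 w 0.016321385759142538
```

```bash
python3 -m creep '[{"rx":0,"ry":0,"rz":0,"dx":-0.2,"dy":0.7,"dz":0,"hand":0.81},{"rx":0,"ry":0,"rz":0,"dx":0,"dy":0,"dz":0,"hand":0.81}]'|grep grip; python3 look.py
python3 -m creep '[{"rx":0,"ry":0,"rz":0,"dx":-0.2,"dy":0.7,"dz":0,"hand":0.81},{"rx":0,"ry":0,"rz":0,"dx":0,"dy":0,"dz":0,"hand":0.81}]'|grep grip; python3 look.py
python3 -m creep '[{"rx":0,"ry":0,"rz":0,"dx":-0.2,"dy":0.7,"dz":0,"hand":0.81},{"rx":0,"ry":0,"rz":0,"dx":0,"dy":0,"dz":0,"hand":0.81}]'|grep grip; python3 look.py
python3 - <<'E'
import sys; sys.argv=["x"]
from look import *
s=manip.snapshot("scene");cv2.imwrite("pics/c6.png",cv2.resize(s["image"][210:310,190:310,::-1],None,fx=5,fy=5,interpolation=2))
E
```

```text
grip_force: 1.5
clk 18.6 tcp local mm 0.3 147.9 z 0.0685 yaw 1.902 F local 0.57 -2.54 0.05 w 0.016506834920136798
grip_force: 2.5
clk 18.8 tcp local mm 0.5 148.3 z 0.0686 yaw 1.902 F local 0.08 -5.58 0.76 w 0.016153202663703476
grip_force: 3.4
clk 19.0 tcp local mm 0.6 148.4 z 0.0687 yaw 1.902 F local -0.33 -7.03 0.28 w 0.016411832280601862
clk 19.0 tcp local mm 0.6 148.4 z 0.0687 yaw 1.902 F local -0.33 -7.03 0.28 w 0.016411832280601862
```

Force rises sharply at TCP y 148.3 mm with no sideways part, so the weight is hard against both flanks. I'll back off and check.

```bash
python3 -m creep '[{"rx":0,"ry":0,"rz":0,"dx":-0.2,"dy":0.7,"dz":0,"hand":0.81},{"rx":0,"ry":0,"rz":0,"dx":0,"dy":0,"dz":0,"hand":0.81}]'|grep f; python3 look.py
python3 -m creep '[{"rx":0,"ry":0,"rz":0,"dx":0.7,"dy":-2,"dz":0,"hand":0.81},{"rx":0,"ry":0,"rz":0,"dx":1.5,"dy":-4,"dz":0,"hand":0.81},{"rx":0,"ry":0,"rz":0,"dx":3,"dy":-9,"dz":0,"hand":0.81},{"rx":0,"ry":0,"rz":0,"dx":3,"dy":-9,"dz":0,"hand":0.81},{"rx":0,"ry":0,"rz":0,"dx":0,"dy":0,"dz":20,"hand":0.81},{"rx":0,"ry":0,"rz":0,"dx":0,"dy":0,"dz":40,"hand":0.81},{"rx":0,"ry":0,"rz":0,"dx":0,"dy":0,"dz":40,"hand":0.81},{"rx":0,"ry":0,"rz":0,"dx":0,"dy":0,"dz":40,"hand":0.81},{"rx":0,"ry":0,"rz":0,"dx":0,"dy":0,"dz":30,"hand":0.81}]' >/dev/null
python3 -m creep '[{"rx":0,"ry":0,"rz":0,"dx":2,"dy":-40,"dz":0,"hand":0.81},{"rx":0,"ry":0,"rz":0,"dx":2,"dy":-40,"dz":0,"hand":0.81},{"rx":0,"ry":0,"rz":0,"dx":2,"dy":-40,"dz":0,"hand":0.81},{"rx":0,"ry":0,"rz":0,"dx":2,"dy":-40,"dz":0,"hand":0.81},{"rx":0,"ry":0,"rz":0,"dx":2,"dy":-40,"dz":0,"hand":0.81},{"rx":0,"ry":0,"rz":0,"dx":2,"dy":-40,"dz":0,"hand":0.81},{"rx":0,"ry":0,"rz":0,"dx":2,"dy":-40,"dz":0,"hand":0.81},{"rx":0,"ry":0,"rz":0,"dx":2,"dy":-40,"dz":0,"hand":0.81},{"rx":0,"ry":0,"rz":0,"dx":0,"dy":0,"dz":0,"hand":0.81}]' >/dev/null
python3 - <<'E'
import sys; sys.argv=["x"]
from look import *
C=np.zeros((560,800,3),np.uint8)
a=manip.snapshot("top");b=manip.snapshot("scene");o=pickle.load(open("s0.pkl","rb"))["scene"]
f=lambda i,w,h:cv2.resize(i[:,:,::-1],(w,h),interpolation=2)
C[:288,:480]=f(a["image"][200:248,150:230],480,288)
C[288:,:320]=f(b["image"][225:310,190:290],320,272);C[288:,330:650]=f(o["image"][225:310,190:290],320,272)
C[:180,490:790]=f(a["image"][130:265,145:370],300,180)
cv2.imwrite("pics/c7.png",C);pickle.dump(a,open("t.pkl","wb"))
E
```

```text
ft_force: [1.4, -8.8, 1.7]
grip_force: 4.3
clk 19.25 tcp local mm 0.7 148.5 z 0.0688 yaw 1.903 F local -1.5 -8.79 1.69 w 0.016468818219185714
clk 21.05 tcp local mm -91.1 -188.1 z 0.2371 yaw 1.898 F local -1.32 0.09 -0.45 w 0.01585720160935171
```

View pics/c7.png

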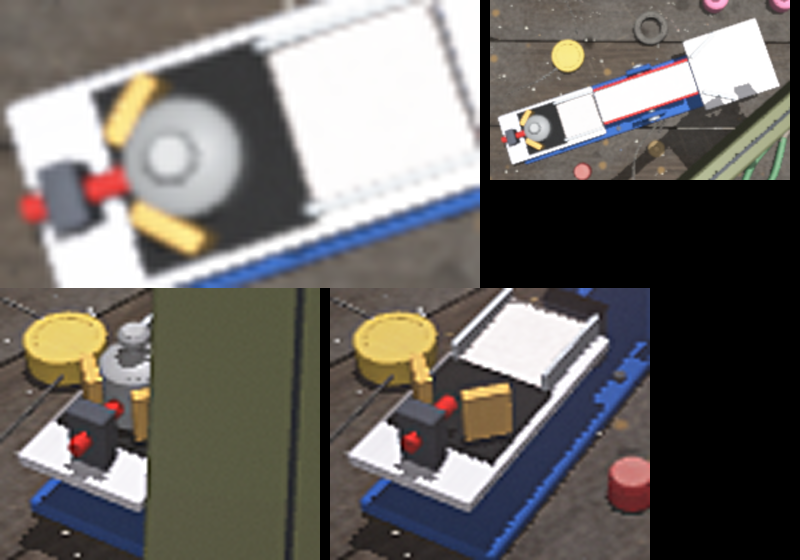

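```bash
python3 - <<'E'
import sys; sys.argv=["x"]
from look import *
a=pickle.load(open("t.pkl","rb"));o=pickle.load(open("s0.pkl","rb"))["top"]
for k,z in(([178.5,226],.113),([180.2,225.7],.100)):
    W=ray(a,[k],z)[0,:2]-piv;print("w",W@x,W@y)
for s in(o,a):
    c=s["image"][220:245,148:172].astype(float)
    m=np.clip(c[...,0]-c[...,1:].max(2)-40,0,None);v,u=np.mgrid[220:245,148:172]
    # rear knob: red pixels left of dark block
    k=(u<157);print("rear red",(m*k*u).sum()/(m*k).sum(),(m*k*v).sum()/(m*k).sum(),(m*k).sum())
    print(m[10:18,:].sum(0).astype(int))
E
```

```text
clk 21.15 tcp local mm -89.7 -183.2 z 0.2371 yaw 1.9 F local 0.25 0.11 0.08 w 0.016091175884359956
w -0.0014230206671958226 0.17376332573460604
w -0.0008412336477653803 0.1725734542087804
rear red 155.6448598130841 233.94158878504672 428.0
[  0   0   0   0   0   0   0 152 276  74   0   0   0   0   0   0 158 355
 365 304 275 240 204 186]
rear red 154.8410071942446 234.1748201438849 1390.0
[  0   0   0   0   0 111 403 472 404 108   0   0   0   0   0   0 198 410
 419 345 312 279 204  47]
```

The plunger's rear end moved about 2 px (≈4 mm). The weight measures y ≈ 173–174 mm, within the calibration error. The final push was hard-stopped and nearly straight along the line (8.8 N forward, 1.5 N sideways), so both flanks bear. The robot is clear of everything.

```bash
python3 -c "
from cell import manip
print(manip.job_done())"
```

```text
the job is handed in; nothing more can be done
None
```

The job is handed in at about 21 s: the weight slid down the tray, the tray is back level, and by images and push force the weight stands fully home in the V-block on both flanks with the plunger about 4 mm in; the judging result was not shown.

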